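# Catch a spring channel nut in the counter rail

### The arm

A 7-joint arm with a two-finger parallel gripper is mounted at the origin on the work surface. World frame = base frame: x ahead of the robot, y to its left, z up, the work surface at z = 0. Lengths are in mm, angles in rad, forces in N, time in s.
With the tool pointing down it reaches from about 350 to 900 mm from the base axis. Payload 7.2 kg.
Tool frame: the origin (TCP) lies at the very end of the fingers, on their centre line; the grasp point (between the pads) lies 19 mm behind it (manip.hold_point_z is the distance from the TCP to the grasp point, in mm); z points along the fingers, y is the line along which they close (so a half turn about z gives the same grasp; the last joint's range is limited). The gripper opens to 88 mm and grips with 3 to 60 N. Pads are 20 mm wide; open, the fingers measure 115 mm over their backs; the gripper's body (75 mm by 178 mm) begins 61 mm behind the grasp point.
Start: joints at [1.256, 0.411, -0.013, 1.596, 0.006, 1.134, -0.082], TCP at [152.677, -606.069, 201.153] pointing down, gripper open.
Joint ranges: [-2.95, 2.95], [-0.29, 1.99], [-1.47, 1.44], [0.14, 2.54], [-1.03, 4.17], [0.13, 1.85], [-2.86, 2.86]. Speed limits (rad/s): [2.39, 2.39, 3.01, 3.01, 3.14, 3.14, 3.14].

### API

Orientations are given as [roll, pitch, yaw] about the fixed x, y, z axes, in that order (R = Rz(yaw) Ry(pitch) Rx(roll)).
In Python, from plant import observe, imaging, hand_in, manip gives the robot as it stands.
- The arm moves only by the tool play_rows, never from a script. Its argument "targets" is a list of rows, each an object of numbers: "jaw": the finger opening in cm, from 0 to 8.78; "x", "y", "z": the shift along the tool's x, y, z in cm; "spin": the turn about the tool's z in degrees. In form: [{"jaw": .., "x": .., "y": .., "z": .., "spin": ..}, ...]. A call has 1 to 5 rows; each row is the pose to reach, as a shift and turn from the pose commanded when the call began, along the tool's axes at that moment; what a row does not reach only later rows make up. A row lasts 1/12 s, in which the tool goes at most 41.7 mm and 7.16 degrees, less where a joint would pass 70% of its speed; a pose out of reach is approached as far as the arm can. A call with a gripper value outside its range is refused whole. The fingers move at their own pace and stop on an object; the grip force is fixed at half the most. Time passes only in rows, so rows that repeat a pose let the fingers close. It gives the time, the measured TCP pose, the force, the opening and the grip force at its end, in the units of the state.
- observe(): the state, without advancing time (a new reading comes with each control period).
- imaging.camera(name): name is "scene" or "top" or "wrist"; returns the picture (420x560x3 uint8, red, green, blue); there is no depth.
- imaging.calibration(name): a dict with "fx", "fy", "cx", "cy" (pixels), "pose" (4x4, takes a point from camera to world coordinates). Camera axes: x right, y down, z forward; pixel columns grow to the right and rows downward; lengths in mm; the calibration is good to about 2 mm. A picture is of the moment at which its call begins: read the wrist's pose just before it. calibration takes no time and is no camera call; for the wrist camera it gives the pose at the moment of the call.
- hand_in(): hands the job in; it is judged then, once.
The state is a dict: "clock": time; "joint_pos": joint angles; "joint_velocities": joint speeds; "effort": joint torques, N m; "eef_pos": TCP position; "tool_rot": TCP orientation; "ft_force": force on the tool from outside, world axes, zero at the start; "wrist_torque": the same for the moment, N m; "width": finger opening in mm; "finger_force": force on a finger pad.
Only numpy, scipy, OpenCV 4.12 (cv2) and the standard library are available. Lean on these libraries where they do the work, as an engineer would, in place of code of your own. Each camera call takes 0.05 s, during which the arm holds its last target. There are 200 camera calls.

### The job

The next screen post on this counter needs its channel nut: take the nut by its wing, lower it lengthwise through the slot of the rail in line with the pencil lines on the two tape tabs, push it down against its spring collar until it is clear under the lips, turn it a quarter turn clockwise (seen from above) so that it lies square across the slot, let it rise until its grooves catch both lips, and let go of it. Go gently, by feel: never push or twist the nut against the rail with more than 35 N, and leave the other things on the counter where they are.

Things in the scene. Friction and masses are not known exactly. Their poses are not given: they have to be found in the camera images.
- nut: Spring channel nut, some 70 g, upright on the counter. Origin: centre of its underside; x along its length, z up. Steel nut 35 long x 20.4 wide x 9 high. Two grooves cross its top, centred 12.35 either side of the middle, 5.1 wide, floor at z 6.5. Its +x-y and -x+y corners are cut off: between the channel walls it turns only clockwise, to about 94 deg. Half a turn makes no difference.
- nut_wing (a point): Point on the nut 37 above its origin: middle of the black wing grip, a flat slab fixed to the nut, 10 thick (nut's y), 32 long (nut's x), from z 25 to 49 of the nut. Pinch it across the 10. Below it a 10 stem.
- nut_collar (a point): Point on the nut 10.5 above its origin: underside, at rest, of the grey spring collar, a disc 32 across, 4 thick, round the stem under the wing. It lands on the channel's top and slides up the stem as the nut is pushed down: 2 N at first, 1.3 N more per mm, solid at 8 mm (12.4 N). Nut clear under the lips: collar up 5.5 mm (9.1 N) or more. Nut caught on the lips: up 3 mm.
- rail: Rail for screen posts. Origin: underside of its fixed base strip (560 x 80 x 5 thick), in the middle, on the counter; x along the rail, z up. On the strip lies an open-topped strut channel 506 long. A post socket stands on its -x end (x -237 to -147, up to z 105). Nut origin above this one: 35.8 when the collar touches the channel, under 30.3 when clear beneath the lips, 32.8 when caught.
- rail_slot (a point): Point 46.3 above the rail's origin: top of the channel, over the strip's centre line. Channel 41.3 wide; slot 22.2 wide between two lips 2.5 thick turned down 7; 36.3 clear between the walls below; floor 38.8 down. The channel is tight and parallel to the strip, but bolted through cross slots: its slot may lie up to 6 mm to either side (rail's y) of this point, which does not tell it.
- mark: Setting-out mark for the nut: two tan tape tabs 19 wide x 45 long with a black pencil line along each, flat on the counter on both sides of the rail. Origin on the strip's centre line at counter height, in line with both lines; axes parallel to the rail's: x along it. The nut's centre belongs within 8 mm of this line along the rail.
- spanner: Bystander: steel spanner lying on the counter. Origin: on its underside.
- stapler: Bystander: black desk stapler 150 x 38 x 65 high. Origin: centre of its underside.
- post_socket: Bystander: loose dark steel post socket, plate 90 x 41 x 6 with a 38 tube, 58 high. Origin: centre of its underside.
There are look-alikes about, which are no part of the job. Of the things that look like the nut, the smaller one is meant.

How it is judged (in metres and radians):
On the way, in this order (a step that is already met when the one before it is completed fails the run):
1. the nut is down in the slot, lengthwise, at the mark (z of nut in the frame of rail below 0.0375 m and y of nut in the frame of rail between -0.009 and 0.009 m and x of nut in the frame of mark between -0.012 and 0.012 m and angle between the x axis of nut and the x axis of rail, either way round below 0.2 rad), for 0.1 s.
2. the nut is turned across the slot under the lips (z of nut in the frame of rail below 0.0309 m and x of nut in the frame of mark between -0.012 and 0.012 m and angle between the x axis of nut and the y axis of rail, either way round below 0.25 rad), for 0.1 s.
At the end, for the whole second after the job is handed in: The nut is at rest in the channel within 8 mm of the mark, square across the slot (within 0.12 rad), upright, and risen on its spring so that both grooves sit on the lips (its underside at 31.6 to 34.0 mm above the counter); the fingers have let go (z of nut in the frame of rail between 0.0316 and 0.034 m and x of nut in the frame of mark between -0.008 and 0.008 m and y of nut in the frame of rail between -0.009 and 0.009 m and angle between the x axis of nut and the y axis of rail, either way round below 0.12 rad and angle between nut's own z axis and vertical below 0.08 rad and linear speed of nut below 0.01 m/s); the robot touches nothing.
It fails at once if the nut is pushed or twisted against the rail with over 35 N (contact force between nut and rail above 35 N).
It fails at once if a bystander is moved by more than 15 mm (distance of any of spanner, stapler, post_socket from where it was at the start of the episode above 0.015 m).
It also fails if it takes over 72 s, if anything falls off the work surface, if the arm or the gripper's body presses on something with over 40 N, if the wrist force passes 120 N, or if a joint passes its speed limit or range.

## Working session

There is one attempt and no reset: what is moved stays moved. The work goes in short steps, Python scripts to look and compute and a tool call to move; the robot and the scene stay as the last step left them, time stands still between calls to the robot, and variables do not carry over. Pictures are saved under pics/ and viewed, at most 10 in all, crops included, and the job is handed in when it is done.

Besides the shell and the picture viewer there is one more tool, called after "Emit:" by a JSON object that holds its "name" and its "arguments", one argument or row to a line. play_rows: Moves the arm, as the interface text tells. Its arguments: {"type":"object","properties":{"targets":{"type":"array","items":{"type":"object","properties":{"jaw":{"type":"number"},"x":{"type":"number"},"y":{"type":"number"},"z":{"type":"number"},"spin":{"type":"number"}}}}},"required":["targets"]}

```bash
mkdir -p pics; cat > h.py <<'E'
import numpy as np, cv2
from plant import observe, imaging, hand_in, manip
def save(name,f):
    im=imaging.camera(name); cv2.imwrite(f,im[:,:,::-1]); return im
def ray(c,u,v):
    P=np.array(c['pose']); d=P[:3,:3]@np.array([(u-c['cx'])/c['fx'],(v-c['cy'])/c['fy'],1]); return P[:3,3],d/np.linalg.norm(d)
def plane(c,u,v,z):
    o,d=ray(c,u,v); return o+d*(z-o[2])/d[2]
def tri(a,b):
    (o1,d1),(o2,d2)=a,b
    s=np.linalg.lstsq(np.c_[d1,-d2],o2-o1,rcond=None)[0]
    p,q=o1+s[0]*d1,o2+s[1]*d2; return (p+q)/2,np.linalg.norm(p-q)
def proj(c,p):
    P=np.linalg.inv(np.array(c['pose'])); q=P[:3,:3]@np.array(p)+P[:3,3]; return c['fx']*q[0]/q[2]+c['cx'],c['fy']*q[1]/q[2]+c['cy']
E
python3 - <<'E'
from h import *
np.set_printoptions(precision=3,suppress=True)
a=save('scene','pics/scene.png');b=save('top','pics/top.png')
cv2.imwrite('pics/both.png',cv2.resize(np.vstack([a,b])[:,:,::-1],None,fx=.7,fy=.7))
for n in('scene','top','wrist'):
    c=imaging.calibration(n);print(n,c['fx'],c['cx'],c['cy'],np.array(c['pose']))
print(observe())
E
```

```text
scene 438.11366896340024 288.1341141779488 202.87655991228132 [[  -0.081    0.622   -0.779 1524.778]
 [   0.997    0.05    -0.064  116.044]
 [  -0.001   -0.782   -0.624  884.234]
 [   0.       0.       0.       1.   ]]
top 393.4717833364019 271.348875528802 207.41739111410817 [[   0.011   -0.997    0.071  467.152]
 [  -1.      -0.01     0.009   18.742]
 [  -0.008   -0.071   -0.997 1019.71 ]
 [   0.       0.       0.       1.   ]]
wrist 297.841630600184 276.3729265204092 205.13453289763214 [[   0.244   -0.932   -0.269  227.962]
 [  -0.97    -0.235   -0.068 -586.633]
 [  -0.       0.277   -0.961  383.725]
 [   0.       0.       0.       1.   ]]
{'clock': 0.1, 'joint_pos': array([ 1.256,  0.412, -0.013,  1.597,  0.006,  1.134, -0.082]), 'joint_velocities': array([-0.   , -0.001,  0.   , -0.001, -0.   ,  0.001, -0.001]), 'effort': array([  0.003, -58.91 ,   0.644, -29.171,  -0.054,   0.015,   0.   ]), 'eef_pos': array([ 152.545, -605.611,  200.423]), 'tool_rot': array([-3.14 ,  0.   ,  0.247]), 'ft_force': array([-0.29 ,  1.314, -0.629]), 'wrist_torque': array([0.006, 0.008, 0.05 ]), 'finger_force': 0.0, 'width': 87.49437268112472}
```

View pics/top.png

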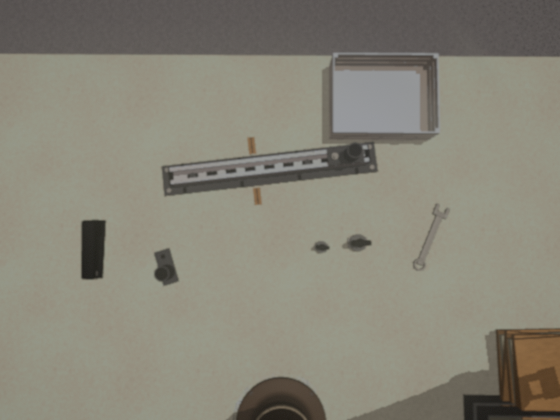

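View pics/scene.png

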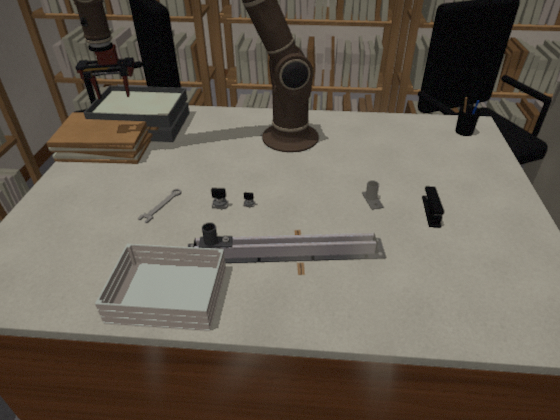

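Two things look like the nut. One is at top (320,247) / scene (249,198), the other at top (358,242) / scene (219,197). The first is smaller, so it fits the description. I'll confirm that in a crop and measure.

```bash
python3 - <<'E'
from h import *
np.set_printoptions(precision=1,suppress=True)
a=cv2.imread('pics/scene.png');b=cv2.imread('pics/top.png')
ca,cb=imaging.calibration('scene'),imaging.calibration('top')
A=cv2.resize(a[178:218,200:270],None,fx=8,fy=8,interpolation=3)[:280];B=cv2.resize(b[225:265,305:375],None,fx=8,fy=8,interpolation=3)[:280]
cv2.imwrite('pics/crop1.png',np.vstack([A,B]))
def blobs(im,r,t):
    y0,y1,x0,x1=r; m=(im[y0:y1,x0:x1].max(2)<t).astype('uint8')
    n,l,s,ce=cv2.connectedComponentsWithStats(m)
    return [(ce[i]+[x0,y0],s[i]) for i in range(1,n) if s[i][4]>15]
sa=blobs(a,(180,215,205,262),45);sb=blobs(b,(230,260,308,375),45)
print(sa);print(sb)
for p in sa:
  for q in sb: print(p[0],q[0],tri(ray(ca,*p[0]),ray(cb,*q[0])))
# tape tabs top
h=cv2.cvtColor(b,cv2.COLOR_BGR2HSV); m=((h[...,1]>90)&(h[...,0]<20)).astype('uint8'); m[:,:200]=0;m[:,300:]=0;m[230:]=0
n,l,s,ce=cv2.connectedComponentsWithStats(m)
for i in range(1,n):
  if s[i][4]>20: print('tab',ce[i],s[i],plane(cb,*ce[i],0))
# strip outline
m=(b.max(2)<110).astype('uint8')[110:215,140:400]
c=max(cv2.findContours(m,0,2)[0],key=cv2.contourArea);r=cv2.minAreaRect(c);print(r)
box=cv2.boxPoints(r)+[140,110]
for p in box: print(p,plane(cb,*p,5))
E
```

```text
[(array([218.2, 193.1]), array([  7,   9,  13,  10, 119], dtype=int32)), (array([248.1, 195.9]), array([39, 13,  9,  7, 59], dtype=int32))]
[]
tab [251.2 145.1] [248 138   7  15  79] [703.7  82.8   0. ]
tab [257.  196.1] [254 189   7  15  86] [569.1  65.9   0. ]
((139.8487548828125, 39.09898376464844), (66.55159759521484, 240.42660522460938), 83.36748504638672)
[156.6 129.9] [740.7 332.    5. ]
[395.4 102.2] [ 820.2 -295.1    5. ]
[403.1 168.3] [ 644.9 -312.9    5. ]
[164.3 196. ] [566.3 306.4   5. ]
```

View pics/crop1.png

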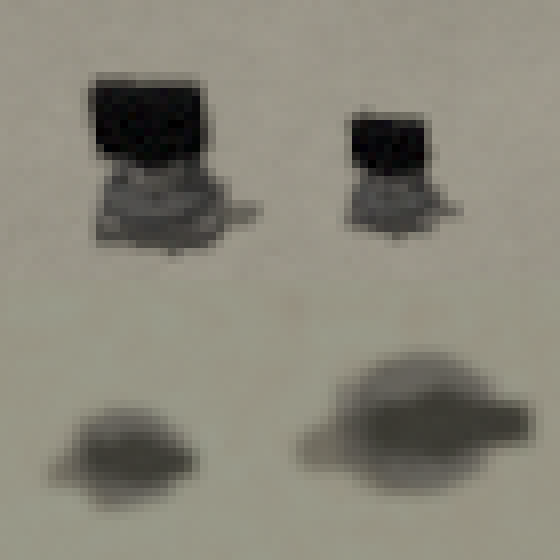

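The crop shows both nuts. The small one is at scene (248,196) and top (322,247), with its wing roughly along the image's horizontal, i.e. world y. The big one is clearly larger, so it is the look-alike. Next I triangulate the small one and work out the first move.

```bash
python3 - <<'E'
from h import *
np.set_printoptions(precision=1,suppress=True)
ca,cb=imaging.calibration('scene'),imaging.calibration('top')
print(tri(ray(ca,248.1,195.9),ray(cb,322.,247.4)))
print(plane(ca,248.1,195.9,37),plane(cb,322,247.4,37))
b=cv2.imread('pics/top.png')[225:265,305:340]; print(b.max(2)[17:28,6:32])
E
```

```text
(array([ 439. , -100. ,   35.4]), np.float64(1.512730728963362))
[ 441.  -100.4   37. ] [439. -99.  37.]
[[153 152 151 145 131 122 114 108 105 103 103 105 109 116 128 142 149 151
  152 152 152 151 151 151 152 152]
 [152 152 149 136 116 103 100 100  99  94  93  94  96 101 112 128 140 148
  152 153 153 152 152 151 152 152]
 [152 151 144 126 104  91  88  90  87  78  75  76  79  87  96 110 126 141
  150 152 154 152 152 152 152 152]
 [152 148 137 115  92  76  70  73  71  65  62  63  64  71  80  90 108 128
  142 151 153 153 151 152 152 152]
 [147 140 124 104  85  66  62  63  62  61  61  62  61  63  66  72  82 101
  127 146 152 152 152 152 152 152]
 [139 127 113 100  82  67  60  60  61  62  62  63  62  61  61  62  66  82
  115 143 152 152 152 153 152 152]
 [130 117 110 100  86  74  66  65  64  62  61  60  62  60  61  65  71  87
  119 144 152 152 152 153 152 151]
 [127 118 112 105  96  83  77  73  71  68  65  65  64  68  73  87 101 116
  133 147 152 152 153 153 152 151]
 [135 130 127 120 109  98  88  86  85  83  80  79  80  85  94 114 132 142
  147 151 153 152 152 152 152 152]
 [147 145 144 139 128 113 102  98  97  98  97  98 103 108 116 131 145 151
  152 152 152 153 152 152 152 152]
 [152 152 153 150 142 128 115 108 107 110 113 118 125 130 136 145 150 152
  152 152 152 152 152 152 152 152]]
```

The nut measures (440,-100) with its wing centre at about 35 mm, against 37 expected. I now travel over it, turning so that the closing line is across the wing.

Emit:
{"name": "play_rows", "arguments": {
  "targets": [
    {"jaw": 5,"x": 2.7,"y": -2.8,"z": 0,"spin": -5.1},
    {"jaw": 5,"x": 5.4,"y": -5.6,"z": 0,"spin": -10.2},
    {"jaw": 5,"x": 8.0,"y": -8.4,"z": 0,"spin": -15.3},
    {"jaw": 5,"x": 10.7,"y": -11.2,"z": 0,"spin": -20.4},
    {"jaw": 5,"x": 13.4,"y": -14.0,"z": 0,"spin": -25.7}
  ]
}}

```text
clock: 0.52
eef_pos: [248.7, -435.7, 200.8]
tool_rot: [-3.141, 0.0, 0.699]
ft_force: [0.3, 0.0, -0.7]
width: 57.7
finger_force: 0.0
```

Emit:
{"name": "play_rows", "arguments": {
  "targets": [
    {"jaw": 5,"x": 3.6,"y": -1.4,"z": 0,"spin": -5.1},
    {"jaw": 5,"x": 7.3,"y": -2.7,"z": 0,"spin": -10.2},
    {"jaw": 5,"x": 10.9,"y": -4.1,"z": 0,"spin": -15.3},
    {"jaw": 5,"x": 14.5,"y": -5.4,"z": 0,"spin": -20.4},
    {"jaw": 5,"x": 18.1,"y": -6.8,"z": 0,"spin": -25.7}
  ]
}}

```text
clock: 0.93
eef_pos: [344.2, -267.7, 201.1]
tool_rot: [3.142, 0.0, 1.148]
ft_force: [0.9, -0.3, 0.7]
width: 49.7
finger_force: 0.0
```

Emit:
{"name": "play_rows", "arguments": {
  "targets": [
    {"jaw": 5,"x": 3.9,"y": 0.4,"z": 0,"spin": -5.1},
    {"jaw": 5,"x": 7.7,"y": 0.7,"z": 0,"spin": -10.2},
    {"jaw": 5,"x": 11.6,"y": 1.1,"z": 0,"spin": -15.3},
    {"jaw": 5,"x": 15.4,"y": 1.4,"z": 0,"spin": -20.4},
    {"jaw": 5,"x": 19.3,"y": 1.8,"z": 0,"spin": -25.7}
  ]
}}

```text
clock: 1.35
eef_pos: [440.3, -99.5, 201.2]
tool_rot: [-3.142, 0.0, 1.596]
ft_force: [0.6, -0.8, -0.7]
width: 49.9
finger_force: 0.0
```

Emit:
{"name": "play_rows", "arguments": {
  "targets": [
    {"jaw": 5,"x": 0,"y": 0,"z": 0,"spin": 0},
    {"jaw": 5,"x": 0,"y": 0,"z": 0,"spin": 0}
  ]
}}

```text
clock: 1.52
eef_pos: [440.6, -99.2, 201.0]
tool_rot: [-3.141, -0.001, 1.597]
ft_force: [-0.1, -1.1, 0.4]
width: 50.3
finger_force: 0.0
```

```bash
python3 - <<'E'
from h import *
np.set_printoptions(precision=2,suppress=True)
o=observe();c=imaging.calibration('wrist');a=save('wrist','pics/w1.png')
np.save('w1.npy',np.array(c['pose']));print(o)
E
```

```text
{'clock': 1.5167, 'joint_pos': array([ 0.65,  0.16, -0.59,  1.96,  0.1 ,  1.04,  0.04]), 'joint_velocities': array([ 0.04, -0.01,  0.06,  0.02,  0.01,  0.  ,  0.  ]), 'effort': array([ -1.98, -35.52,  -4.29, -28.28,  -0.3 ,  -0.13,  -0.04]), 'eef_pos': array([440.62, -99.15, 200.95]), 'tool_rot': array([-3.14, -0.  ,  1.6 ]), 'ft_force': array([-0.12, -1.11,  0.39]), 'wrist_torque': array([-0.06, -0.05, -0.01]), 'finger_force': 0.0, 'width': 50.28630769355694}
```

View pics/w1.png

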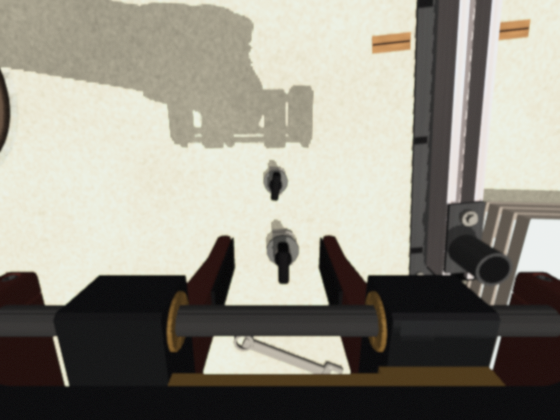

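The wrist view shows the small nut at (275,182), the larger look-alike at (283,258) and the fingers at the bottom. Tape tabs are at (391,43) and (515,30), with the rail on the right. Now I measure the wing precisely.

```bash
cat >> h.py <<'E'
def wing(im,c,r,t=60,z=49):
    y0,y1,x0,x1=r; m=(im[y0:y1,x0:x1].max(2)<t).astype('uint8')
    n,l,s,ce=cv2.connectedComponentsWithStats(m); i=1+np.argmax(s[1:,4])
    ys,xs=np.where(l==i); rect=cv2.minAreaRect(np.c_[xs+x0,ys+y0].astype('float32'))
    return ce[i]+[x0,y0],s[i],rect
E
python3 - <<'E'
from h import *
np.set_printoptions(precision=2,suppress=True)
im=cv2.imread('pics/w1.png');c=imaging.calibration('wrist')
ca,cb=imaging.calibration('scene'),imaging.calibration('top')
print(abs(np.load('w1.npy')-c['pose']).max())
ce,s,r=wing(im,c,(150,215,250,300)); print(ce,s,r)
print(plane(c,*ce,37)); print(tri(ray(c,*ce),ray(ca,248.1,195.9)),tri(ray(c,*ce),ray(cb,322,247.4)))
for p in cv2.boxPoints(r): print(p,plane(c,*p,45))
print(proj(c,[440,-100,37]),proj(c,[440.6,-99.2,182]))
print(im.max(2)[163:204:2,262:292:2])
h=cv2.cvtColor(im,cv2.COLOR_BGR2HSV); m=((h[...,1]>110)&(h[...,0]<20)&(h[...,2]>80)).astype('uint8'); m[80:]=0
n,l,s,ce=cv2.connectedComponentsWithStats(m)
for i in range(1,n):
  if s[i][4]>60: print('tab',ce[i],s[i],plane(c,*ce[i],0))
E
```

```text
1.6316709425587952
[274.89 184.19] [ 19  21  13  29 237] ((274.9053955078125, 184.93243408203125), (27.783428192138672, 12.001126289367676), 80.53767395019531)
[439.82 -99.04  37.  ]
(array([439.84, -99.94,  35.95]), np.float64(1.319187169128355)) (array([439.43, -98.63,  39.51]), np.float64(0.8272878158078751))
[266.7  172.22] [430.13 -83.49  45.  ]
[278.54 170.24] [443.67 -80.9   45.  ]
[283.11 197.65] [ 449.84 -113.26   45.  ]
[271.27 199.62] [ 435.95 -115.98   45.  ]
(np.float64(275.01762053117244), np.float64(184.98481119095229)) (np.float64(275.0509348857044), np.float64(226.86905223596779))
[[240 238 231 189 166 161 164 201 234 235 235 236 238 236 236]
 [239 239 232 182 159 154 154 171 215 228 235 236 237 238 238]
 [237 239 232 175 127 120 120 126 147 181 217 231 236 236 237]
 [236 234 202 157 116 102  99  97 108 145 171 209 234 236 236]
 [231 204 167 131  87  72  57  55  65 102 129 174 230 236 236]
 [225 169 139 110  78  60  21  15  24  83 123 140 221 236 236]
 [223 157 126 112  77  52  18  16  19  63 126 135 191 233 236]
 [221 144 120  89  76  47  23  26  26  62 125 134 161 
[... 255 characters left out ...]
 236]
 [234 205 133  91  37  17  24  27  24  40 108 135 183 233 236]
 [237 232 177 119  61  22  24  27  29  78 125 162 226 237 237]
 [237 237 224 168 101  28  24  27  41 111 159 217 236 237 237]
 [237 237 236 226 154  34  25  28  66 155 210 236 236 238 238]
 [236 236 235 233 169  34  27  29 110 213 231 236 236 237 236]
 [237 236 236 234 162  33  26  30 142 232 236 236 237 236 237]
 [237 237 239 236 193  89  61  73 185 238 238 236 236 236 237]
 [236 237 236 236 232 212 196 199 232 239 238 236 236 236 235]
 [236 237 236 236 238 237 236 234 236 236 236 236 236 237 236]]
tab [513.92  29.24] [500  21  29  18 432] [710.   80.4   0. ]
tab [391.01  42.31] [373  33  37  19 572] [570.84  63.79   0.  ]
```

Emit:
{"name": "play_rows", "arguments": {
  "targets": [
    {"jaw": 5,"x": 0,"y": 0,"z": 3,"spin": 2},
    {"jaw": 5,"x": 0,"y": 0,"z": 6,"spin": 3},
    {"jaw": 5,"x": 0,"y": 0,"z": 9,"spin": 3},
    {"jaw": 5,"x": 0,"y": 0,"z": 9,"spin": 3},
    {"jaw": 5,"x": 0,"y": 0,"z": 9,"spin": 3}
  ]
}}

```text
clock: 1.98
eef_pos: [438.5, -102.2, 110.4]
tool_rot: [-3.138, -0.001, 1.538]
ft_force: [0.6, -0.6, 0.7]
width: 50.1
finger_force: 0.0
```

```bash
python3 - <<'E'
from h import *
np.set_printoptions(precision=2,suppress=True)
o=observe();c=imaging.calibration('wrist');im=save('wrist','pics/w2.png')[:,:,::-1]
print(o['eef_pos'],o['tool_rot'])
u,v=map(int,proj(c,[440,-99.3,37])); print(u,v)
ce,s,r=wing(im,c,(v-45,v+45,u-35,u+35),45); print(ce,s,r,plane(c,*ce,37))
m=(im.max(2)<45)
for y in range(s[1]+v-45,s[1]+s[3]+v-45,3):
  x=np.where(m[y,u-35:u+35])[0]+u-35
  if len(x): print(y,x.min(),x.max(),plane(c,(x.min()+x.max()+1)/2,y,49)[:2])
cv2.imwrite('pics/w2c.png',cv2.resize(im[v-70:v+70,u-90:u+90],None,fx=4,fy=4))
E
```

```text
[ 438.46 -102.19  110.45] [-3.14 -0.    1.54]
276 204
[277.84 202.32] [ 29  26  16  38 404] ((277.5, 203.5), (37.0, 15.0), 90.0) [441.51 -97.34  37.  ]
185 275 282 [443.03 -78.93]
188 274 283 [442.95 -81.51]
191 274 283 [442.87 -84.1 ]
194 274 283 [442.79 -86.71]
197 271 284 [441.86 -89.3 ]
200 270 285 [441.78 -91.94]
203 270 285 [441.7  -94.59]
206 272 284 [442.04 -97.28]
209 273 282 [441.53 -99.95]
212 274 282 [ 441.88 -102.66]
215 274 281 [ 441.36 -105.36]
218 274 281 [ 441.28 -108.09]
221 274 280 [ 440.76 -110.83]
```

View pics/w2c.png

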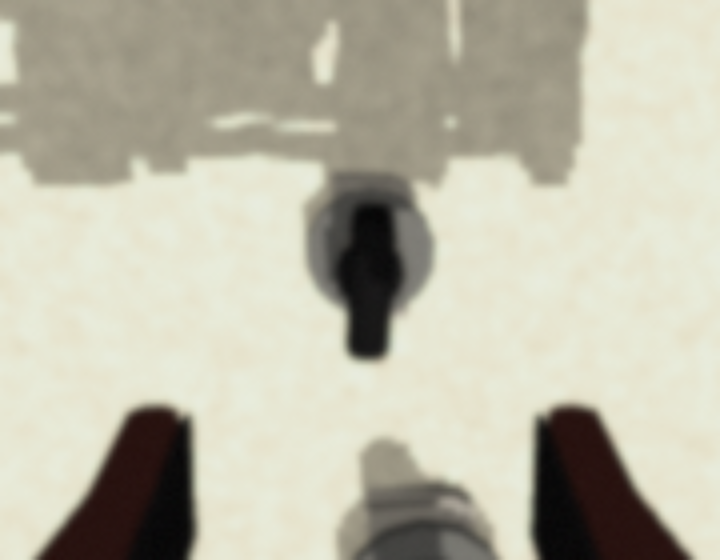

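The crop shows the wing at crop column ~370, against the finger mid-line at 361, so it is about 2 mm to tool +y. Its centre is about 4.5 mm ahead along tool +x, and it is turned about 2° further. The larger nut is behind, out of the fingers' way. I now descend and grasp.

Emit:
{"name": "play_rows", "arguments": {
  "targets": [
    {"jaw": 5,"x": 0.45,"y": 0.2,"z": 2,"spin": 2},
    {"jaw": 4,"x": 0.45,"y": 0.2,"z": 4.5,"spin": 2},
    {"jaw": 4,"x": 0.45,"y": 0.2,"z": 7,"spin": 2},
    {"jaw": 4,"x": 0.45,"y": 0.2,"z": 8.6,"spin": 2},
    {"jaw": 3,"x": 0.45,"y": 0.2,"z": 8.6,"spin": 2}
  ]
}}

```text
clock: 2.45
eef_pos: [441.7, -97.4, 24.5]
tool_rot: [-3.14, 0.0, 1.504]
ft_force: [0.4, -0.4, 0.0]
width: 36.1
finger_force: 0.0
```

Emit:
{"name": "play_rows", "arguments": {
  "targets": [
    {"jaw": 2,"z": 0},
    {"jaw": 0.5,"z": 0},
    {"jaw": 0.5,"z": 0},
    {"jaw": 0.5,"z": 0},
    {"jaw": 0.5,"z": 0}
  ]
}}

```text
invalid input at $.targets[0]: expected keys jaw, x, y, z, spin
```

Emit:
{"name": "play_rows", "arguments": {
  "targets": [
    {"jaw": 2,"x": 0,"y": 0,"z": 0,"spin": 0},
    {"jaw": 0.5,"x": 0,"y": 0,"z": 0,"spin": 0},
    {"jaw": 0.5,"x": 0,"y": 0,"z": 0,"spin": 0},
    {"jaw": 0.5,"x": 0,"y": 0,"z": 0,"spin": 0},
    {"jaw": 0.5,"x": 0,"y": 0,"z": 0,"spin": 0}
  ]
}}

```text
clock: 2.87
eef_pos: [443.2, -97.1, 26.4]
tool_rot: [3.139, 0.001, 1.505]
ft_force: [-0.6, 0.4, 8.0]
width: 8.6
finger_force: 30.1
```

Emit:
{"name": "play_rows", "arguments": {
  "targets": [
    {"jaw": 0.5,"x": 0,"y": 0,"z": 0,"spin": 0},
    {"jaw": 0.5,"x": 0,"y": 0,"z": 0,"spin": 0}
  ]
}}

```text
clock: 3.03
eef_pos: [443.2, -97.0, 26.3]
tool_rot: [3.14, 0.001, 1.505]
ft_force: [-0.9, 0.9, 8.6]
width: 8.7
finger_force: 30.1
```

Gripped at 8.7 mm width and 30 N. Next I lift and carry the nut towards the mark.

Emit:
{"name": "play_rows", "arguments": {
  "targets": [
    {"jaw": 0.5,"x": 0,"y": 0,"z": -1.5,"spin": 0},
    {"jaw": 0.5,"x": 0,"y": 0,"z": -4,"spin": 0},
    {"jaw": 0.5,"x": 0,"y": 0,"z": -7,"spin": 0},
    {"jaw": 0.5,"x": 0,"y": 0,"z": -10,"spin": 0},
    {"jaw": 0.5,"x": 0,"y": 0,"z": -11.5,"spin": 0}
  ]
}}

```text
clock: 3.45
eef_pos: [443.5, -96.7, 143.6]
tool_rot: [3.138, 0.001, 1.506]
ft_force: [0.5, 0.1, -1.0]
width: 8.8
finger_force: 30.0
```

Emit:
{"name": "play_rows", "arguments": {
  "targets": [
    {"jaw": 0.5,"x": 2,"y": 2,"z": 0,"spin": 0},
    {"jaw": 0.5,"x": 4.5,"y": 4.5,"z": 0,"spin": 0},
    {"jaw": 0.5,"x": 7,"y": 7,"z": 0,"spin": 0},
    {"jaw": 0.5,"x": 9.5,"y": 9.5,"z": 0,"spin": 0},
    {"jaw": 0.5,"x": 12,"y": 12,"z": 0,"spin": 0}
  ]
}}

```text
clock: 3.87
eef_pos: [570.9, 16.0, 140.6]
tool_rot: [3.141, 0.0, 1.504]
ft_force: [0.6, 0.1, -0.8]
width: 8.8
finger_force: 30.0
```

Emit:
{"name": "play_rows", "arguments": {
  "targets": [
    {"jaw": 0.5,"x": 2.2,"y": 2.2,"z": 0,"spin": -3.5},
    {"jaw": 0.5,"x": 4.2,"y": 4.3,"z": 0,"spin": -7},
    {"jaw": 0.5,"x": 6.1,"y": 6.3,"z": 0,"spin": -10.8},
    {"jaw": 0.5,"x": 6.1,"y": 6.3,"z": 0,"spin": -10.8},
    {"jaw": 0.5,"x": 6.1,"y": 6.3,"z": 0,"spin": -10.8}
  ]
}}

```text
clock: 4.28
eef_pos: [636.8, 73.3, 139.7]
tool_rot: [-3.141, -0.001, 1.695]
ft_force: [-0.4, -0.6, -1.3]
width: 8.9
finger_force: 30.0
```

```bash
python3 - <<'E'
from h import *
np.set_printoptions(precision=2,suppress=True)
o=observe();c=imaging.calibration('wrist');im=save('wrist','pics/w3.png')
np.save('w3.npy',np.array(c['pose']));print(o)
E
```

```text
{'clock': 4.2833, 'joint_pos': array([ 0.22,  0.57, -0.6 ,  1.59,  0.35,  1.09, -0.34]), 'joint_velocities': array([ 0.03, -0.03,  0.02,  0.04, -0.  ,  0.  , -0.01]), 'effort': array([ -1.43, -62.47,  -9.78, -28.28,  -0.04,  -0.16,   0.17]), 'eef_pos': array([636.77,  73.33, 139.71]), 'tool_rot': array([-3.14, -0.  ,  1.7 ]), 'ft_force': array([-0.41, -0.55, -1.29]), 'wrist_torque': array([-0.07, -0.06,  0.  ]), 'finger_force': 29.961812384426594, 'width': 8.926127712529972}
```

View pics/w3.png

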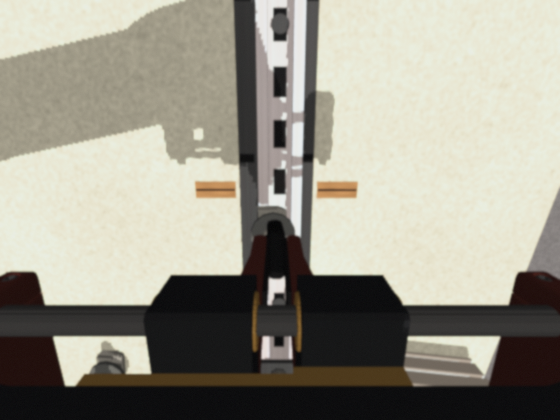

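The tabs are at (216,189) and (337,189), the rail runs straight up the image, and the nut in the fingers is at (275,235). Next I take profiles across the channel.

```bash
python3 - <<'E'
from h import *
np.set_printoptions(precision=1,suppress=True,linewidth=250)
im=cv2.imread('pics/w3.png');c=imaging.calibration('wrist');c['pose']=np.load('w3.npy')
cv2.imwrite('pics/w3c.png',cv2.resize(im[50:230,225:335],None,fx=5,fy=3.3,interpolation=2))
h=cv2.cvtColor(im,cv2.COLOR_BGR2HSV); m=((h[...,1]>110)&(h[...,0]<20)&(h[...,2]>80)).astype('uint8'); m[:170]=0;m[210:]=0
n,l,s,ce=cv2.connectedComponentsWithStats(m)
for i in range(1,n):
  if s[i][4]>60:
    print('tab',ce[i],s[i],plane(c,*ce[i],0))
    x0,y0,w,hh=s[i][:4]; g=im[y0+3:y0+hh-3,x0+5:x0+w-5].sum(2).astype(int).argmin(0)+y0+3; print(g)
for y in (56,105,157,205): print(y,im[y-2:y+3].max(2).mean(0)[232:322].astype(int))
for u in (237,257,279.5,302,319):print(u,[plane(c,u,105,z)[:2] for z in (0,5,46.3)])
E
```

```text
tab [215.4 189.3] [196 182  39  15 553] [571.1  66.4   0. ]
[189 189 189 189 189 189 189 189 189 189 189 189 189 189 189 189 189 189 189 189 189 189 189 189 189 189 189 189 189]
tab [336.6 189.5] [318 183  39  14 535] [704.9  82.9   0. ]
[190 190 190 190 190 190 190 189 189 189 190 190 190 190 190 190 190 190 190 190 190 190 190 190 190 190 190 190 190]
56 [164 160 145 108  69  53  50  49  49  48  49  49  50  49  51  51  52  51  50  50  50  51  60  92 136 161 167 167 165 165 166 166 166 169 179 204 226 232 233 233 234 235 234 233 233 233 233 233 233 233 233 233 231 224 202 181 169 166 165 165 167 190
 226 233 234 233 233 233 233 234 235 232 211 150  95  83  83  85  84  85  86  84  84  88 115 174 221 232 234 233]
105 [162 163 162 156 135  94  60  49  48  46  48  47  48  48  49  48  49  50  49  49  48  49  50  64 103 145 165 168 166 165 166 168 170 169 166 161 160 162 165 167 170 172 170 169 169 168 167 167 168 170 170 170 168 167 165 166 165 166 166 166 185 223
 234 235 234 235 235 236 237 236 230 198 125  62  49  50  50  50  50  50  50  51  65 102 142 158 159 158 157 157]
157 [158 15
[... 394 characters left out ...]
57 103  84  80  80  80  80  80  80  80  80  80  80  80  80  77  75  93 136 166 171 167 165 164 164 161 158 156 162 173 179 179 180 179 179 178 178 181 186 196 206 214 222 226 219 194 175 165 163 164 174 201 228 234
 233 234 235 236 236 235 220 166 106  81  79  80  80  80  79  80  91 133 191 225 232 234 235 234 233 232 233 233]
237 [array([587.2, 158. ]), array([587.8, 157.9]), array([593.2, 156.8])]
257 [array([607.6, 160.6]), array([607.9, 160.4]), array([610.7, 159. ])]
279.5 [array([630.6, 163.4]), array([630.6, 163.2]), array([630.3, 161.4])]
302 [array([653.6, 166.3]), array([653.2, 166.1]), array([650. , 163.9])]
319 [array([670.9, 168.5]), array([670.3, 168.2]), array([664.9, 165.8])]
```

View pics/w3c.png

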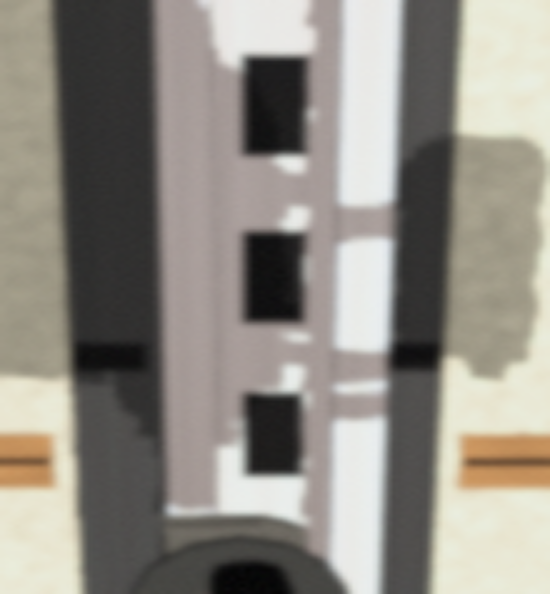

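The crop shows the channel's outer edges at columns 256 and 304 and the lip edges at 267.5 and 292.5. That puts the slot centre at column 280, with the strip centre at 276. Widths come to 42 mm for the channel (41.3 expected) and 80 mm for the strip. The slot is therefore about 3.3 mm to tool +y, and parallel to the tool. I shift and lower to just above the channel.

Emit:
{"name": "play_rows", "arguments": {
  "targets": [
    {"jaw": 0.5,"x": 0.1,"y": 0.33,"z": 1.5,"spin": 0},
    {"jaw": 0.5,"x": 0.1,"y": 0.33,"z": 3.5,"spin": 0},
    {"jaw": 0.5,"x": 0.1,"y": 0.33,"z": 5.2,"spin": 0},
    {"jaw": 0.5,"x": 0.1,"y": 0.33,"z": 5.2,"spin": 0},
    {"jaw": 0.5,"x": 0.1,"y": 0.33,"z": 5.2,"spin": 0}
  ]
}}

```text
clock: 4.75
eef_pos: [638.7, 72.0, 87.0]
tool_rot: [-3.139, 0.001, 1.692]
ft_force: [0.6, -0.3, 0.8]
width: 8.7
finger_force: 30.0
```

```bash
python3 - <<'E'
from h import *
np.set_printoptions(precision=1,suppress=True,linewidth=250)
o=observe();c=imaging.calibration('wrist');im=save('wrist','pics/w4.png')[:,:,::-1]
np.save('w4.npy',np.array(c['pose']));print(o['eef_pos'],o['tool_rot'],o['ft_force'])
p=o['eef_pos']
for z in (14.5,49): print(proj(c,p+[0,0,z-26.3]))
y1,y2=150,270; cv2.imwrite('pics/w4c.png',cv2.resize(im[130:290,215:345],None,fx=5.5,fy=3.7,interpolation=2))
for y in (60,110,160,180): print(y,im[y-2:y+3].max(2).mean(0)[225:330].astype(int))
h=cv2.cvtColor(im,cv2.COLOR_BGR2HSV); m=((h[...,1]>110)&(h[...,0]<20)&(h[...,2]>80)).astype('uint8'); m[:,:150]=0;m[:,420:]=0;m[260:]=0
n,l,s,ce=cv2.connectedComponentsWithStats(m)
for i in range(1,n):
  if s[i][4]>150: print('tab',ce[i],s[i],plane(c,*ce[i],0))
E
```

```text
[638.7  72.   87. ] [-3.1  0.   1.7] [ 0.6 -0.3  0.8]
(np.float64(273.8665431434473), np.float64(232.36014052390317))
(np.float64(273.3112334184564), np.float64(253.85432870088792))
60 [118  75  55  51  51  50  50  50  50  51  51  52  51  52  52  53  52  51  52  52  52  54  68 108 153 173 175 174 172 172 172 173 174 175 174 173 168 160 159 168 171 169 170 172 167 140  86  41  32  31  32  32  32  32  32  32  32  32  33  34  53  98
 145 167 171 172 173 171 169 180 211 234 238 239 238 238 238 238 238 239 240 241 239 225 168 108  87  85  86  88  88  89  89  88  88  86  91 123 184 228 237 238 238 238 239]
110 [162 153 126  83  55  51  49  49  48  49  49  50  51  51  50  51  51  51  50  51  50  51  51  61  95 141 168 176 176 174 173 174 176 177 178 178 175 169 161 163 170 172 173 175 179 179 180 178 178 177 176 175 174 175 177 178 178 177 176 174 172 172
 173 174 174 174 174 170 162 158 169 181 199 224 235 238 240 241 241 241 241 236 210 147  97  84  84  85  85  86  86  84  81  75  66  74 108 145 163 169 172 174 174 172 169]
160 [168 168 168 163 139  89  41  23  20  21  20  20  20  20  19 
[... 208 characters left out ...]
 163 157 165 177 189 206 227 236 240 241 242 242 241 231 185 105  45  30  29  27  29  27  27  24  22  25  49  95 139 158 164 164 166 167 166 167 166 164]
180 [169 169 168 167 158 134  91  59  51  50  49  49  48  50  51  51  51  51  50  50  50  51  51  51  53  66 102 145 167 173 171 170 171 172 174 175 174 173 166 159 161 166 170 171 170 157 118  64  26  16  17  17  17  17  16  17  16  17  18  37  82 134
 162 169 171 172 169 160 156 167 179 190 196 198 201 208 212 214 214 209 187 131  78  61  59  60  61  59  57  56  55  56  73 121 173 201 212 218 222 224 223 219 217 217 213]
tab [346.4 199.9] [324 191  47  18 780] [705.3  83.2   0. ]
tab [202.8 199.9] [180 192  46  17 772] [571.3  66.8   0. ]
```

View pics/w4c.png

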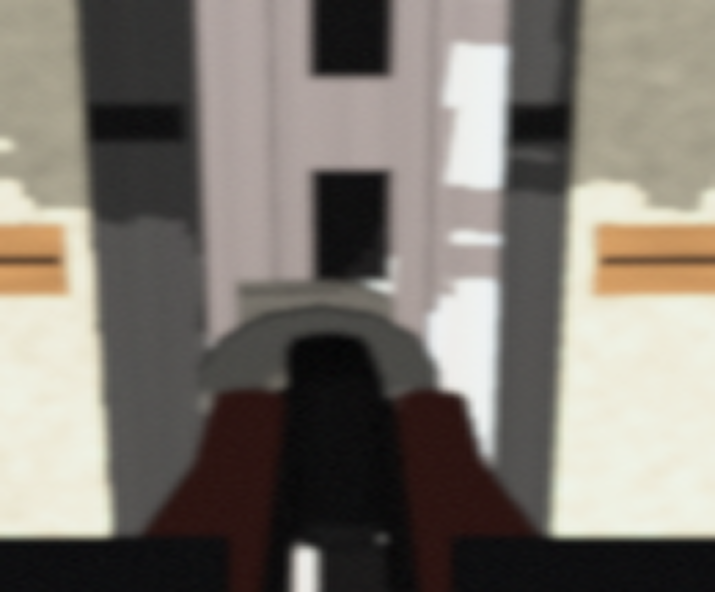

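The crop shows the nut end spanning columns 258–286 (centre ~272) and the collar centred near 272.7. The fingers' middle is at ~276.5 and the slot at 278.5. The nut seems to lean in the pads, so I check numerically along its height.

```bash
python3 - <<'E'
from h import *
np.set_printoptions(precision=2,suppress=True,linewidth=250)
im=cv2.imread('pics/w4.png').astype(int)
for y in (208,211,214,218,222,226,230): print(y,im[y,246:304].max(1))
print('red minus blue')
for y in (232,240,248,256,264,272): print(y,(im[y,...,2]-im[y,...,0])[246:310])
E
```

```text
208 [ 85  84  85  86  86  93 120 154 170 170 165 151 123 105 101 101 100 101 100 101 100  97  97  98  98  98  97  96  97  97  98 105 105 107 106 113 130 157 183 196 191 178 170 171 171 166 160 159 169 177 185 205 229 238 240 241 241 240]
211 [ 84  85  85  85  84  89 115 151 168 170 166 154 135 120 117 118 117 117 117 117 117 116 115 112 112 107 104 103 105 109 111 112 113 115 117 117 114 116 116 126 145 162 170 170 170 165 160 167 192 223 233 235 236 239 240 241 241 241]
214 [ 84  86  85  86  81  80 109 149 168 168 166 154 135 120 113 107  96  86  80  76  72  71  68  68  68  68  69  70  70  69  68  68  69  73  74  78  86  96 106 119 139 160 168 170 170 168 174 194 220 234 238 238 238 239 240 240 241 240]
218 [ 85  85  85  83  79  78 105 144 164 165 151 127  97  73  70  73  74  75  74  74  76  77  76  76  74  72  72  72  69  71  70  71  73  74  74  74  75  75  74  74  80  98 121 143 159 168 186 222 237 239 238 238 239 239 240 241 241 238]
222 [ 83  85  85  86  89  94 116 129 110  82  74  73  75  76  75  75  75  77  75  76  70  57  34  19  12  12  11  11   9   8   8   8   8  15  29  48
[... 1068 characters left out ...]
  0  0  0  0  0  1 -1  0 -1  0  2  4 11 20 25 25 25 26 26 26 26 26 26 27 25 17  7  0 -3 -3  0  2  2  3  2]
256 [ 2  4  6 12 19 24 26 27 27 26 26 27 26 26 27 26 26 25 22 12  4  1  0 -1 -2 -1 -1  0  0  0  0  0  0 -1  0 -1  0  0 -1  0  1  6 16 21 25 27 26 26 25 26 26 26 25 25 26 25 21 13  7  4  4  3  2  2]
264 [18 24 27 25 26 28 26 26 25 26 25 26 26 25 27 27 24 22 14  5  2 -1  1 -1  1  1 -1 -1  2  1  1 -1 -1 -1  0  1 -1 -1 -1  0  1  2  9 18 24 25 26 27 27 26 26 27 26 26 26 25 27 26 26 24 22 14  7  5]
272 [25 27 26 25 26 25 25 26 25 26 26 25 26 26 26 25 24 18  9  1  1  0  0 -1  0  0  0 -1  0  0 -1 -1  0 -2  0  0  0  1  0  0  0 -1  2 12 20 25 24 27 25 25 26 27 26 27 25 26 26 26 26 26 25 26 25 26]
```

The lean is about 5.5°: the centre offset grows from −1.1 mm at the wing foot to −3.3 mm at the nut. The fingers tipped it while closing off-centre. I'll set it down on free counter left of the rail, let it stand up, and regrip it centred.

Emit:
{"name": "play_rows", "arguments": {
  "targets": [
    {"jaw": 0.5,"x": 0,"y": -2,"z": -1,"spin": 0},
    {"jaw": 0.5,"x": 0,"y": -5,"z": -1,"spin": 0},
    {"jaw": 0.5,"x": 0,"y": -8,"z": -1,"spin": 0},
    {"jaw": 0.5,"x": 0,"y": -11.5,"z": -1,"spin": 0},
    {"jaw": 0.5,"x": 0,"y": -11.5,"z": -1,"spin": 0}
  ]
}}

```text
clock: 5.22
eef_pos: [519.5, 57.9, 98.5]
tool_rot: [-3.137, 0.003, 1.695]
ft_force: [-1.7, -1.1, -1.3]
width: 9.0
finger_force: 30.0
```

Emit:
{"name": "play_rows", "arguments": {
  "targets": [
    {"jaw": 0.5,"x": 0,"y": 0,"z": 3,"spin": 0},
    {"jaw": 0.5,"x": 0,"y": 0,"z": 5.5,"spin": 0},
    {"jaw": 0.5,"x": 0,"y": 0,"z": 6.4,"spin": 0},
    {"jaw": 0.5,"x": 0,"y": 0,"z": 6.8,"spin": 0},
    {"jaw": 0.5,"x": 0,"y": 0,"z": 6.8,"spin": 0}
  ]
}}

```text
clock: 5.63
eef_pos: [526.0, 59.3, 30.4]
tool_rot: [-3.141, -0.0, 1.694]
ft_force: [0.9, 0.0, -0.6]
width: 8.8
finger_force: 30.0
```

Emit:
{"name": "play_rows", "arguments": {
  "targets": [
    {"jaw": 0.5,"x": 0,"y": 0,"z": 0.2,"spin": 0},
    {"jaw": 0.5,"x": 0,"y": 0,"z": 0.35,"spin": 0},
    {"jaw": 0.5,"x": 0,"y": 0,"z": 0.35,"spin": 0}
  ]
}}

```text
clock: 5.88
eef_pos: [526.4, 59.3, 27.3]
tool_rot: [3.14, 0.0, 1.694]
ft_force: [-0.6, -0.4, -0.1]
width: 8.8
finger_force: 30.0
```

Emit:
{"name": "play_rows", "arguments": {
  "targets": [
    {"jaw": 1.2,"x": 0,"y": 0,"z": 0,"spin": 0},
    {"jaw": 1.5,"x": 0,"y": 0,"z": 0,"spin": 0},
    {"jaw": 2.0,"x": 0,"y": 0,"z": 0,"spin": 0},
    {"jaw": 3,"x": 0,"y": 0,"z": 0,"spin": 0},
    {"jaw": 3,"x": 0,"y": 0,"z": 0,"spin": 0}
  ]
}}

```text
clock: 6.3
eef_pos: [525.9, 59.1, 26.8]
tool_rot: [3.141, 0.0, 1.694]
ft_force: [-0.7, -0.4, 0.2]
width: 28.5
finger_force: 0.0
```

```bash
cat >> h.py <<'E'
def look(f,r0=205,r1=275):
    o=observe();c=imaging.calibration('wrist');im=save('wrist',f)[:,:,::-1].astype(int)
    print(o['eef_pos'],o['tool_rot'],o['ft_force'],o['width'])
    g=im.max(2); rb=im[...,2]-im[...,0]
    for y in range(r0,r1,6): 
        m=(g[y]<45)&(rb[y]<8); m[:235]=0; m[320:]=0; r=(rb[y]>12)&(g[y]<90)
        L=np.where(r[200:276])[0];R=np.where(r[277:350])[0]
        print(y,'wing',np.where(m)[0][[0,-1]] if m.any() else '', 'fingers', L.max()+200 if len(L) else '',R.min()+277 if len(R) else '')
    return im
E
python3 - <<'E'
from h import *
np.set_printoptions(precision=2,suppress=True,linewidth=220)
im=look('pics/w5.png')
for y in (208,214,220,226): print(y,im[y,240:312].max(1))
E
```

```text
[525.87  59.14  26.77] [3.14 0.   1.69] [-0.65 -0.41  0.22] 28.517731916641356
205 wing  fingers  
211 wing  fingers  
217 wing  fingers  
223 wing [265 278] fingers  308
229 wing [264 279] fingers  
235 wing [263 280] fingers  
241 wing [250 282] fingers 249 304
247 wing [249 304] fingers 247 306
253 wing [248 305] fingers 246 307
259 wing [246 307] fingers 245 308
265 wing [245 308] fingers 243 310
271 wing [243 310] fingers 242 311
208 [183 183 182 182 182 181 178 178 176 174 174 175 176 177 179 180 176 165 142 120 108 107 107 107 105 106 105 106 107 106 105 107 107 107 105 105 108 113 115 116 113 110 109 112 121 137 157 174 179 181 181 180 179 178
 176 176 176 177 178 178 178 179 179 178 177 175 173 173 175 175 177 179]
214 [177 175 175 176 179 181 180 180 179 178 178 178 175 173 172 172 172 164 147 128 113  99  86  78  76  73  74  74  74  74  75  77  79  78  77  75  74  71  73  76  78  82  90 101 112 125 142 165 177 182 184 185 182 180
 178 179 181 179 178 179 179 180 178 177 169 158 146 142 141 141 139 140]
220 [168 169 173 175 178 180 179 178 176 175 176 175 174 160 129  97  81  79  79  81  80  81  79  80  77  68  55  44  34  28  25  26  26  29  33  34  41  53  66  74  79  81  81  81  82  80  80  78  81  98 128 158 171 176
 177 178 181 180 180 177 177 178 178 178 174 165 152 142 138 138 138 145]
226 [243 243 241 239 239 240 242 243 243 240 225 165 105  89  89  90  89  86  82  80  80  79  77  66  40  20   8  11   9  10   8   7  10  12  11  10  10  13  18  39  64  77  80  81  80  80  80  81  79  81  79  87 126 192
 234 243 244 243 243 243 242 242 242 242 239 231 219 211 210 209 209 211]
```

Standing free, the nut, collar and wing all centre on column 272, so it is upright again. It is 3.1 mm to tool −y of the finger middle (276.5). I shift and check.

Emit:
{"name": "play_rows", "arguments": {
  "targets": [
    {"jaw": 3,"x": 0,"y": -0.15,"z": 0,"spin": 0},
    {"jaw": 3,"x": 0,"y": -0.31,"z": 0.1,"spin": 0},
    {"jaw": 2,"x": 0,"y": -0.31,"z": 0.1,"spin": 0},
    {"jaw": 1.6,"x": 0,"y": -0.31,"z": 0.1,"spin": 0},
    {"jaw": 1.6,"x": 0,"y": -0.31,"z": 0.1,"spin": 0}
  ]
}}

```text
clock: 6.77
eef_pos: [522.7, 58.8, 25.6]
tool_rot: [-3.142, 0.0, 1.694]
ft_force: [0.3, -0.2, 0.2]
width: 16.8
finger_force: 0.0
```

```bash
python3 - <<'E'
from h import *
np.set_printoptions(precision=2,suppress=True,linewidth=220)
im=look('pics/w6.png')
for y in (208,214,220,226): print(y,im[y,240:312].max(1))
E
```

```text
[522.66  58.78  25.63] [-3.14  0.    1.69] [ 0.35 -0.24  0.18] 16.821228233198486
205 wing  fingers  
211 wing  fingers  
217 wing  fingers  
223 wing [270 283] fingers  
229 wing [269 284] fingers  
235 wing [269 284] fingers 257 296
241 wing [260 292] fingers 259 294
247 wing [260 293] fingers 258 295
253 wing [259 294] fingers 257 296
259 wing [258 295] fingers 256 297
265 wing [257 296] fingers 255 297
271 wing [256 297] fingers 254 298
208 [184 184 183 183 182 183 182 183 183 182 181 179 177 176 175 174 176 177 179 180 181 175 158 127 111 109 108 106 107 106 106 106 105 103 103 103 105 105 104 103 103 107 111 113 110 109 106 110 119 134 155 171 179 180
 181 183 182 180 179 177 177 177 176 177 177 179 180 179 180 179 179 182]
214 [183 182 182 180 177 177 176 177 179 180 180 180 179 180 178 176 175 174 173 173 173 172 162 140 122 113 103  93  85  81  79  76  74  74  74  75  76  75  74  73  72  72  74  76  82  90  95 102 113 122 134 152 170 180
 182 185 184 182 181 178 179 181 180 181 181 180 180 179 176 167 153 143]
220 [181 177 173 170 169 169 171 174 176 177 177 176 176 175 175 176 176 174 159 130 102  84  78  79  80  82  81  81  82  79  74  65  56  46  40  42  41  41  42  44  46  53  61  71  77  80  81  82  81  80  79  77  81  94
 122 148 168 175 176 178 180 181 187 208 230 237 240 241 239 234 230 226]
226 [245 245 243 241 241 242 241 239 238 238 237 235 234 237 230 188 133  95  81  80  80  80  82  79  79  79  80  77  66  42  23  10  10   9   8  10  12   9  10  10   8  11   9  17  34  60  75  80  81  78  80  80  80  79
  80  81  92 130 181 222 237 241 243 243 243 242 243 243 242 237 225 213]
```

The wing is now centred (269–284 against the finger middle at 276.5), so I close.

Emit:
{"name": "play_rows", "arguments": {
  "targets": [
    {"jaw": 1.3,"x": 0,"y": 0,"z": 0,"spin": 0},
    {"jaw": 1.0,"x": 0,"y": 0,"z": 0,"spin": 0},
    {"jaw": 0.6,"x": 0,"y": 0,"z": 0,"spin": 0},
    {"jaw": 0.6,"x": 0,"y": 0,"z": 0,"spin": 0},
    {"jaw": 0.6,"x": 0,"y": 0,"z": 0,"spin": 0}
  ]
}}

```text
clock: 7.23
eef_pos: [522.7, 58.8, 25.7]
tool_rot: [3.142, 0.0, 1.694]
ft_force: [0.3, -0.1, 1.3]
width: 8.9
finger_force: 30.0
```

```bash
python3 - <<'E'
from h import *
np.set_printoptions(precision=2,suppress=True,linewidth=220)
im=look('pics/w7.png',223,236)
for y in (211,226): print(y,im[y,240:312].max(1))
E
```

```text
[522.72  58.8   25.65] [3.14 0.   1.69] [ 0.29 -0.11  1.31] 8.933209135651634
223 wing [270 283] fingers  
229 wing [269 283] fingers  
235 wing [269 284] fingers 264 289
211 [183 183 182 181 180 178 177 176 176 178 178 178 176 172 172 173 173 176 177 178 176 166 149 132 125 124 125 125 124 125 125 124 122 121 120 118 114 114 118 119 119 122 120 122 124 125 124 123 121 123 135 159 173 179
 180 183 181 178 177 176 177 179 180 181 182 184 183 181 177 170 162 158]
226 [245 245 243 240 238 238 238 238 238 240 242 243 243 241 229 177 113  83  80  79  80  80  78  79  80  79  80  76  64  37  17  10   9   9  12  10  10   5  10   9  12  11  12  21  45  69  79  80  80  80  79  80  80  80
  80  83 110 179 231 243 244 243 243 243 243 243 243 243 241 236 226 214]
```

Upright and centred (collar 256–296), with no reaction force. Next I lift it and carry it back over the slot.

Emit:
{"name": "play_rows", "arguments": {
  "targets": [
    {"jaw": 0.6,"x": 0,"y": 0,"z": -2,"spin": 0},
    {"jaw": 0.6,"x": 0,"y": 0,"z": -5,"spin": 0},
    {"jaw": 0.6,"x": 0.05,"y": 1.5,"z": -7,"spin": 0},
    {"jaw": 0.6,"x": 0.1,"y": 4.5,"z": -7,"spin": 0},
    {"jaw": 0.6,"x": 0.15,"y": 7.5,"z": -7,"spin": 0}
  ]
}}

```text
clock: 7.7
eef_pos: [598.4, 69.1, 97.7]
tool_rot: [3.139, 0.001, 1.693]
ft_force: [-0.7, -0.1, -0.1]
width: 9.1
finger_force: 30.0
```

Emit:
{"name": "play_rows", "arguments": {
  "targets": [
    {"jaw": 0.6,"x": 0,"y": 2.2,"z": 0,"spin": 0},
    {"jaw": 0.6,"x": 0,"y": 4.3,"z": 0.5,"spin": 0},
    {"jaw": 0.6,"x": 0,"y": 4.3,"z": 1.2,"spin": 0},
    {"jaw": 0.6,"x": 0,"y": 4.3,"z": 1.2,"spin": 0},
    {"jaw": 0.6,"x": 0,"y": 4.3,"z": 1.2,"spin": 0}
  ]
}}

```text
clock: 8.12
eef_pos: [638.2, 74.8, 82.7]
tool_rot: [-3.139, -0.0, 1.694]
ft_force: [-0.5, -0.3, -0.3]
width: 8.8
finger_force: 30.0
```

```bash
cat >> h.py <<'E'
def railview(f):
    im=look(f,223,236);c=imaging.calibration('wrist'); g=im.max(2)
    ed=lambda row,a,b,s: a+np.argmax(s*np.diff(row[a:b].astype(float)))+.5
    for y in (90,110,150,160,180):
        row=cv2.GaussianBlur(g[y-2:y+3].mean(0).reshape(1,-1).astype('float32'),(5,1),0)[0]
        l=ed(row,240,266,1);r=ed(row,293,325,-1);print(y,'channel',l,r,(l+r)/2,r-l)
    print('nut208',g[208,245:305]);print('collar226',g[226,240:312]); print('col', g[185:235,270])
    h=cv2.cvtColor(im.astype('uint8'),cv2.COLOR_BGR2HSV); m=((h[...,1]>110)&(h[...,0]<20)&(h[...,2]>80)).astype('uint8'); m[:,:150]=0;m[:,420:]=0;m[260:]=0
    n,l,s,ce=cv2.connectedComponentsWithStats(m)
    for i in range(1,n):
        if s[i][4]>150: print('tab',ce[i],s[i],plane(c,*ce[i],0))
    return im,c
E
python3 - <<'E'
from h import *
np.set_printoptions(precision=2,suppress=True,linewidth=220)
railview('pics/w8.png')
E
```

```text
[638.17  74.76  82.66] [-3.14 -0.    1.69] [-0.46 -0.27 -0.33] 8.797899656057927
223 wing [270 283] fingers  
229 wing [269 283] fingers  
235 wing [268 284] fingers 262 290
90 channel 248.5 309.5 279.0 61.0
110 channel 249.5 308.5 279.0 59.0
150 channel 250.5 307.5 279.0 57.0
160 channel 250.5 307.5 279.0 57.0
180 channel 250.5 306.5 278.5 56.0
nut208 [ 86  86  85  86  89  94 112 143 165 170 172 169 170 170 173 172 163 140 114 102 101 100 101 102 100 102 100 100 100 101  99  99  98  98  97  99 103 106 104 102 104 108 113 123 141 156 166 161 155 164 171 170 174 188
 207 215 215 214 215 210]
collar226 [ 85  87  87  86  84  85  85  86  86  88  94 121 181 226 228 194 131  85  75  75  76  75  75  76  77  76  75  72  58  34  15   8  10   9  11   8   9  12  11   7  11   9  11  20  43  66  75  75  74  77  75  76  75  75
  76  84 119 180 226 238 240 241 242 240 229 181 117  88  84  85  84  84]
col [155 156 155 155 156 157 158 158 158 159 158 158 159 159 158 159 158 158 158 153 138 117 105 102 107 116 119 113  95  74  69  75  76  77  73  66  53  39  26  17  17  15  13  13  13  14  13  13  14  15]
tab [201.85 204.  ] [179 196  47  17 782] [571.19  66.59   0.  ]
tab [347.36 203.97] [324 196  48  17 787] [705.63  83.31   0.  ]
```

```bash
python3 - <<'E'
from h import *
c=imaging.calibration('wrist'); a=observe()['tool_rot'][2]; t=np.array([np.cos(a),np.sin(a)]);n=np.array([np.sin(a),-np.cos(a)])
p=plane(c,272,205.3,57)[:2]; q=np.array([638.4,74.95]); e=observe()['eef_pos'][:2]
print('nut centre ahead of TCP',(p-e)@t-17.5,'mark ahead of nut',(q-p)@t+17.5,'slot right',(plane(c,278.8,160,46.3)[:2]-plane(c,276.5,226,71)[:2])@n)
E
```

```text
nut centre ahead of TCP -1.921401032530186 mark ahead of nut 2.173735624770199 slot right 1.6859229009427126
```

I shift x +2 mm and y +1.7 mm, then lower into the mouth of the slot.

Emit:
{"name": "play_rows", "arguments": {
  "targets": [
    {"jaw": 0.6,"x": 0.2,"y": 0.17,"z": 0.2,"spin": 0},
    {"jaw": 0.6,"x": 0.2,"y": 0.17,"z": 0.5,"spin": 0},
    {"jaw": 0.6,"x": 0.2,"y": 0.17,"z": 0.8,"spin": 0},
    {"jaw": 0.6,"x": 0.2,"y": 0.17,"z": 1.0,"spin": 0},
    {"jaw": 0.6,"x": 0.2,"y": 0.17,"z": 1.2,"spin": 0}
  ]
}}

```text
clock: 8.58
eef_pos: [640.9, 76.8, 71.6]
tool_rot: [-3.141, 0.0, 1.694]
ft_force: [-3.7, -0.6, 11.8]
width: 8.7
finger_force: 30.0
```

Emit:
{"name": "play_rows", "arguments": {
  "targets": [
    {"jaw": 0.6,"x": 0,"y": 0,"z": 0.1,"spin": 0},
    {"jaw": 0.6,"x": 0,"y": 0,"z": 0.2,"spin": 0},
    {"jaw": 0.6,"x": 0,"y": 0,"z": 0.3,"spin": 0}
  ]
}}

```text
clock: 8.83
eef_pos: [641.3, 77.2, 69.7]
tool_rot: [3.14, 0.0, 1.694]
ft_force: [-0.6, -0.6, -0.2]
width: 9.2
finger_force: 30.1
```

```bash
python3 - <<'E'
from h import *
np.set_printoptions(precision=2,suppress=True,linewidth=220)
railview('pics/w9.png')
E
```

```text
[641.33  77.16  69.72] [3.14 0.   1.69] [-0.55 -0.63 -0.21] 9.194858344814362
223 wing [269 282] fingers  
229 wing [268 283] fingers  
235 wing [268 284] fingers 263 290
90 channel 241.5 305.5 273.5 64.0
110 channel 241.5 304.5 273.0 63.0
150 channel 243.5 304.5 274.0 61.0
160 channel 243.5 303.5 273.5 60.0
180 channel 243.5 303.5 273.5 60.0
nut208 [128 161 174 175 173 172 173 175 176 176 177 175 171 160 150 145 129 110 104 104 104 105 104 103 104 103 104 103 102 101 100 100  99 100 101 104 107 108 105 104 109 118 131 141 152 166 173 173 172 172 174 174 176 177
 178 180 176 154 113  88]
collar226 [ 87  87  88  89  94 131 185 221 233 237 234 225 213 196 157 108  81  75  78  77  76  78  78  77  77  76  75  66  43  20  11  10  10   5   8   9   8   8  10   9   9  10  14  35  57  72  77  76  77  76  77  77  78  78
  79 102 148 194 222 235 238 226 163 104  84  83  85  87  87  86  88  85]
col [110  57  24  18  16  15  18  17  15  16  17  15  16  16  17  16  16  16  18  29  57  86 101 103 106 115 120 112  90  71  72  75  78  78  73  61  43  26  17  13  10  11  11  11   9  11  11  12  14  15]
tab [194.33 210.37] [170 201  49  19 876] [570.78  66.75   0.  ]
tab [345.81 210.03] [322 201  49  19 879] [703.98  83.49   0.  ]
```

The arm overshot: it was still settling when I commanded the shift. The slot is now at column 273.6, about 1.7 mm to tool −y. I raise, correct, let it settle and re-measure.

Emit:
{"name": "play_rows", "arguments": {
  "targets": [
    {"jaw": 0.6,"x": 0,"y": 0,"z": -0.4,"spin": 0},
    {"jaw": 0.6,"x": 0,"y": 0,"z": -0.9,"spin": 0},
    {"jaw": 0.6,"x": 0,"y": -0.17,"z": -0.9,"spin": 0},
    {"jaw": 0.6,"x": 0,"y": -0.17,"z": -0.9,"spin": 0},
    {"jaw": 0.6,"x": 0,"y": -0.17,"z": -0.9,"spin": 0}
  ]
}}

```text
clock: 9.3
eef_pos: [639.3, 76.6, 77.7]
tool_rot: [3.141, 0.0, 1.694]
ft_force: [-0.8, -0.6, -1.2]
width: 9.3
finger_force: 30.0
```

Emit:
{"name": "play_rows", "arguments": {
  "targets": [
    {"jaw": 0.6,"x": 0,"y": 0,"z": 0,"spin": 0},
    {"jaw": 0.6,"x": 0,"y": 0,"z": 0,"spin": 0},
    {"jaw": 0.6,"x": 0,"y": 0,"z": 0,"spin": 0}
  ]
}}

```text
clock: 9.55
eef_pos: [639.3, 76.7, 77.5]
tool_rot: [-3.141, 0.0, 1.694]
ft_force: [0.5, -0.1, -2.0]
width: 9.4
finger_force: 30.0
```

```bash
python3 - <<'E'
from h import *
np.set_printoptions(precision=2,suppress=True,linewidth=220)
im,c=railview('pics/w10.png')
o=observe();a=o['tool_rot'][2]; t=np.array([np.cos(a),np.sin(a)]);n=np.array([np.sin(a),-np.cos(a)]);e=o['eef_pos']
p=plane(c,272,205,e[2]-25.6)[:2]; q=np.array([638,74.9])
print('nut ahead of TCP',(p-e[:2])@t-17.5,'mark ahead',(q-p)@t+17.5,e[:2]@n)
cv2.imwrite('pics/w10c.png',cv2.resize(im[130:290,215:345].astype('uint8'),None,fx=5.5,fy=3.7,interpolation=2))
E
```

```text
[639.28  76.67  77.47] [-3.14  0.    1.69] [ 0.51 -0.15 -2.01] 9.384080706548037
223 wing [270 283] fingers  
229 wing [269 283] fingers  
235 wing [269 284] fingers 263 290
90 channel 245.5 307.5 276.5 62.0
110 channel 246.5 307.5 277.0 61.0
150 channel 247.5 306.5 277.0 59.0
160 channel 247.5 305.5 276.5 58.0
180 channel 248.5 305.5 277.0 57.0
nut208 [ 86  86  91 103 133 162 173 173 171 170 172 174 174 175 174 171 161 136 111 103 102 102 103 102 102 101 102 101 100 101 100  99  98  97  97 100 104 107 105 106 105 105 113 126 139 146 151 164 173 173 172 171 171 173
 175 175 177 176 166 141]
collar226 [ 85  85  84  86  86  87  88  88  97 146 212 238 240 237 224 171 110  79  75  76  76  76  75  75  76  76  76  72  60  34  14   8  11   7   6   9   8   9   8  10   8   9  11  22  42  67  74  77  77  76  76  77  76  75
  78  83 121 183 228 239 241 242 240 228 170 106  85  84  85  86  86  85]
col [ 68  67  67  67  67  67  66  65  67  65  65  66  65  66  65  66  67  67  66  72  85 100 104 101 107 117 118 114  95  76  71  75  77  77  74  67  53  38  27  19  17  14  12  13  13  13  13  11  12  13]
tab [198.91 207.45] [175 199  48  18 847] [571.05  66.9    0.  ]
tab [346.59 207.47] [323 199  48  18 839] [705.01  83.39   0.  ]
nut ahead of TCP -1.4755182982902895 mark ahead -0.140601282197224 643.9197990664529
```

View pics/w10c.png

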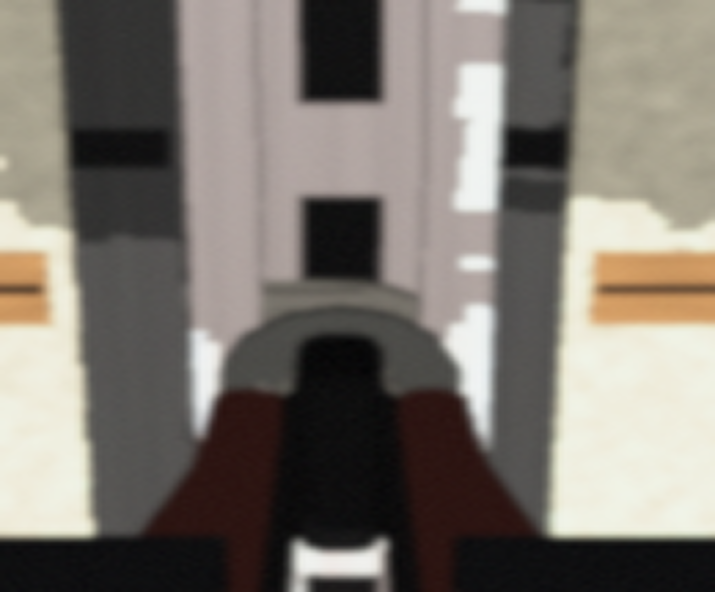

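The crop shows the nut hanging straight, its end spanning columns 262–289 between the lips, with collar at 276.1 and slot at 276.7. At the mark, the along-rail error is under 1 mm. I lower gently.

Emit:
{"name": "play_rows", "arguments": {
  "targets": [
    {"jaw": 0.6,"x": 0,"y": 0.03,"z": 0.2,"spin": 0},
    {"jaw": 0.6,"x": 0,"y": 0.03,"z": 0.4,"spin": 0},
    {"jaw": 0.6,"x": 0,"y": 0.03,"z": 0.6,"spin": 0},
    {"jaw": 0.6,"x": 0,"y": 0.03,"z": 0.75,"spin": 0},
    {"jaw": 0.6,"x": 0,"y": 0.03,"z": 0.85,"spin": 0}
  ]
}}

```text
clock: 10.02
eef_pos: [639.5, 76.8, 68.7]
tool_rot: [-3.141, -0.0, 1.694]
ft_force: [0.2, -0.3, -1.2]
width: 9.2
finger_force: 30.0
```

Emit:
{"name": "play_rows", "arguments": {
  "targets": [
    {"jaw": 0.6,"x": 0,"y": 0,"z": 0.1,"spin": 0},
    {"jaw": 0.6,"x": 0,"y": 0,"z": 0.2,"spin": 0},
    {"jaw": 0.6,"x": 0,"y": 0,"z": 0.3,"spin": 0},
    {"jaw": 0.6,"x": 0,"y": 0,"z": 0.4,"spin": 0},
    {"jaw": 0.6,"x": 0,"y": 0,"z": 0.4,"spin": 0}
  ]
}}

```text
clock: 10.43
eef_pos: [639.5, 76.7, 64.9]
tool_rot: [-3.141, 0.0, 1.694]
ft_force: [0.4, 0.6, 0.5]
width: 8.9
finger_force: 30.0
```

It entered freely, with the nut at about 39 mm. Now down onto the collar.

Emit:
{"name": "play_rows", "arguments": {
  "targets": [
    {"jaw": 0.6,"x": 0,"y": 0,"z": 0.15,"spin": 0},
    {"jaw": 0.6,"x": 0,"y": 0,"z": 0.3,"spin": 0},
    {"jaw": 0.6,"x": 0,"y": 0,"z": 0.4,"spin": 0},
    {"jaw": 0.6,"x": 0,"y": 0,"z": 0.5,"spin": 0},
    {"jaw": 0.6,"x": 0,"y": 0,"z": 0.5,"spin": 0}
  ]
}}

```text
clock: 10.85
eef_pos: [639.8, 76.8, 60.3]
tool_rot: [3.141, 0.0, 1.694]
ft_force: [-1.1, -0.3, 2.6]
width: 9.0
finger_force: 30.0
```

Emit:
{"name": "play_rows", "arguments": {
  "targets": [
    {"jaw": 0.6,"x": 0,"y": 0,"z": 0.1,"spin": 0},
    {"jaw": 0.6,"x": 0,"y": 0,"z": 0.2,"spin": 0},
    {"jaw": 0.6,"x": 0,"y": 0,"z": 0.3,"spin": 0},
    {"jaw": 0.6,"x": 0,"y": 0,"z": 0.3,"spin": 0},
    {"jaw": 0.6,"x": 0,"y": 0,"z": 0.3,"spin": 0}
  ]
}}

```text
clock: 11.27
eef_pos: [639.9, 76.9, 57.6]
tool_rot: [3.141, 0.0, 1.694]
ft_force: [-2.7, -0.3, 6.1]
width: 8.9
finger_force: 30.0
```

Emit:
{"name": "play_rows", "arguments": {
  "targets": [
    {"jaw": 0.6,"x": 0,"y": -0.03,"z": 0.1,"spin": 0},
    {"jaw": 0.6,"x": 0,"y": -0.03,"z": 0.2,"spin": 0},
    {"jaw": 0.6,"x": 0,"y": -0.03,"z": 0.3,"spin": 0},
    {"jaw": 0.6,"x": 0,"y": -0.03,"z": 0.3,"spin": 0},
    {"jaw": 0.6,"x": 0,"y": -0.03,"z": 0.3,"spin": 0}
  ]
}}

```text
clock: 11.68
eef_pos: [639.9, 76.9, 55.2]
tool_rot: [3.14, 0.0, 1.694]
ft_force: [-2.2, -0.5, 9.4]
width: 8.9
finger_force: 30.0
```

About 9.4 N, near clear. I go slightly deeper, then turn clockwise (spin +) in stages, compensating for the nut centre lying ~1.7 mm behind the tool axis.

Emit:
{"name": "play_rows", "arguments": {
  "targets": [
    {"jaw": 0.6,"x": 0,"y": -0.03,"z": 0.05,"spin": 0},
    {"jaw": 0.6,"x": 0,"y": -0.03,"z": 0.1,"spin": 0},
    {"jaw": 0.6,"x": 0,"y": -0.03,"z": 0.12,"spin": 0},
    {"jaw": 0.6,"x": 0,"y": -0.03,"z": 0.12,"spin": 0}
  ]
}}

```text
clock: 12.02
eef_pos: [639.9, 76.9, 54.2]
tool_rot: [3.14, 0.0, 1.694]
ft_force: [-2.2, -0.2, 10.2]
width: 9.0
finger_force: 30.0
```

Emit:
{"name": "play_rows", "arguments": {
  "targets": [
    {"jaw": 0.6,"x": 0,"y": 0.01,"z": 0,"spin": 3},
    {"jaw": 0.6,"x": 0,"y": 0.02,"z": 0,"spin": 6},
    {"jaw": 0.6,"x": 0,"y": 0.03,"z": 0,"spin": 9},
    {"jaw": 0.6,"x": 0,"y": 0.035,"z": 0,"spin": 12},
    {"jaw": 0.6,"x": 0,"y": 0.035,"z": 0,"spin": 12}
  ]
}}

```text
clock: 12.43
eef_pos: [640.6, 77.0, 54.5]
tool_rot: [3.139, -0.0, 1.481]
ft_force: [0.0, -0.4, 10.8]
width: 9.4
finger_force: 30.0
```

Emit:
{"name": "play_rows", "arguments": {
  "targets": [
    {"jaw": 0.6,"x": 0,"y": 0.015,"z": 0,"spin": 5},
    {"jaw": 0.6,"x": 0,"y": 0.03,"z": 0,"spin": 10},
    {"jaw": 0.6,"x": -0.01,"y": 0.045,"z": 0,"spin": 15},
    {"jaw": 0.6,"x": -0.01,"y": 0.06,"z": 0,"spin": 20},
    {"jaw": 0.6,"x": -0.015,"y": 0.07,"z": 0,"spin": 25}
  ]
}}

```text
clock: 12.85
eef_pos: [641.7, 76.9, 54.6]
tool_rot: [3.139, -0.002, 1.044]
ft_force: [-0.1, 0.1, 9.5]
width: 8.9
finger_force: 30.1
```

Emit:
{"name": "play_rows", "arguments": {
  "targets": [
    {"jaw": 0.6,"x": 0,"y": 0.015,"z": 0.05,"spin": 5},
    {"jaw": 0.6,"x": 0,"y": 0.03,"z": 0.05,"spin": 10},
    {"jaw": 0.6,"x": -0.01,"y": 0.045,"z": 0.05,"spin": 15},
    {"jaw": 0.6,"x": -0.01,"y": 0.06,"z": 0.05,"spin": 20},
    {"jaw": 0.6,"x": -0.015,"y": 0.07,"z": 0.05,"spin": 25}
  ]
}}

```text
clock: 13.27
eef_pos: [642.0, 76.8, 54.1]
tool_rot: [3.14, -0.003, 0.608]
ft_force: [-0.8, 0.2, 10.7]
width: 9.3
finger_force: 30.1
```

Emit:
{"name": "play_rows", "arguments": {
  "targets": [
    {"jaw": 0.6,"x": 0,"y": 0.01,"z": 0,"spin": 4},
    {"jaw": 0.6,"x": 0,"y": 0.025,"z": 0,"spin": 8},
    {"jaw": 0.6,"x": 0,"y": 0.035,"z": 0,"spin": 12},
    {"jaw": 0.6,"x": -0.01,"y": 0.045,"z": 0,"spin": 16},
    {"jaw": 0.6,"x": -0.01,"y": 0.05,"z": 0,"spin": 18}
  ]
}}

```text
clock: 13.68
eef_pos: [642.2, 76.3, 54.1]
tool_rot: [3.141, -0.003, 0.294]
ft_force: [-1.3, 0.6, 10.9]
width: 9.1
finger_force: 30.1
```

Emit:
{"name": "play_rows", "arguments": {
  "targets": [
    {"jaw": 0.6,"x": 0,"y": 0.01,"z": 0,"spin": 3},
    {"jaw": 0.6,"x": 0,"y": 0.02,"z": 0,"spin": 6},
    {"jaw": 0.6,"x": 0,"y": 0.03,"z": 0,"spin": 9},
    {"jaw": 0.6,"x": 0,"y": 0.03,"z": 0,"spin": 9.8},
    {"jaw": 0.6,"x": 0,"y": 0.03,"z": 0,"spin": 9.8}
  ]
}}

```text
clock: 14.1
eef_pos: [642.3, 76.1, 54.1]
tool_rot: [-3.141, -0.003, 0.126]
ft_force: [-1.0, 0.9, 11.1]
width: 9.1
finger_force: 30.0
```

```bash
python3 - <<'E'
from h import *
np.set_printoptions(precision=2,suppress=True,linewidth=220)
o=observe();print(o['wrist_torque'],o['joint_pos'])
c=imaging.calibration('wrist');im=save('wrist','pics/w11.png')[:,:,::-1].astype(int)
for y in (205,211,217,226): print(y,im[y,240:312].max(1))
print(im[195:240,262].max(1))
h=cv2.cvtColor(im.astype('uint8'),cv2.COLOR_BGR2HSV); m=((h[...,1]>110)&(h[...,0]<20)&(h[...,2]>60)).astype('uint8')
n,l,s,ce=cv2.connectedComponentsWithStats(m)
for i in range(1,n):
    if s[i][4]>200: print('tab',ce[i],s[i],plane(c,*ce[i],0))
E
```

```text
[0.11 0.28 0.06] [-0.06  0.6  -0.18  1.67  0.13  0.88 -1.75]
205 [ 93  95  95  95  94  94  95  95  94  93  95  93  93  94  94  93  94  95  93  94  95  93  94  93  93  93  94  94  93  94  94  94  93  95  98 103 103 105 104 104 105 104 105 104 103 101 103 103 103 104 104 105 105 104
 105 106 104 106 104 104 106 105 105 105 104 105 106 104 105 105 106 106]
211 [171 171 171 172 171 171 171 172 172 171 173 171 172 172 172 172 172 172 171 171 170 170 170 170 169 169 168 168 171 169 171 170 170 170 170 170 171 174 179 188 207 229 237 238 238 238 238 238 237 237 238 238 238 238
 238 238 238 238 238 237 238 239 239 239 239 238 238 239 239 238 238 238]
217 [168 168 168 168 167 169 168 169 168 168 167 168 168 167 168 169 168 169 170 168 169 169 168 168 164 156 145 138 132 122 110 101  95  85  78  75  73  77  82  86  90  94 102 110 119 129 138 151 160 165 166 168 167 168
 168 167 168 170 168 169 168 170 170 171 170 171 170 171 172 171 169 168]
226 [170 170 170 171 170 168 150 111  68  48  45  45  45  44  44  39  37  46  62  73  77  78  78  78  79  77  77  73  56  32  12   8   8  10  10   9   8  10   8  10  11  10  10  26  45  68  77  77  77  78  77  77  76  76
  80  96 128 157 170 172 172 174 173 174 174 173 169 151 109  62  39  35]
[ 99 105 106 107 106 105 103  98  95  94  94  94  95 105 129 155 170 173 172 172 172 169 168 165 159 140 109  82  73  76  78  78  77  77  77  78  76  76  74  69  58  47  43  42  44]
tab [277.38 138.33] [ 266  111   23   56 1218] [705.55  83.42   0.  ]
tab [276.38 291.43] [267 276  20  30 545] [571.22  67.2    0.  ]
tab [254.15 321.24] [251 292   9  60 354] [537.36  83.82   0.  ]
tab [298.62 322.68] [294 292   9  60 330] [540.99  42.42   0.  ]
tab [264.1  378.08] [  78  367  334   19 4589] [472.9   67.05   0.  ]
```

Turned 90° (yaw 0.126) with negligible torque at 11 N, and the tab line at column 277 is in line with the nut. Now I let it rise.

Emit:
{"name": "play_rows", "arguments": {
  "targets": [
    {"jaw": 0.6,"x": 0,"y": 0,"z": -0.1,"spin": 0},
    {"jaw": 0.6,"x": 0,"y": 0,"z": -0.2,"spin": 0},
    {"jaw": 0.6,"x": 0,"y": 0,"z": -0.3,"spin": 0},
    {"jaw": 0.6,"x": 0,"y": 0,"z": -0.35,"spin": 0},
    {"jaw": 0.6,"x": 0,"y": 0,"z": -0.35,"spin": 0}
  ]
}}

```text
clock: 14.57
eef_pos: [642.2, 76.0, 57.2]
tool_rot: [-3.141, -0.003, 0.127]
ft_force: [0.2, 0.9, 6.2]
width: 8.6
finger_force: 30.0
```

Emit:
{"name": "play_rows", "arguments": {
  "targets": [
    {"jaw": 0.6,"x": 0,"y": 0,"z": -0.1,"spin": 0},
    {"jaw": 0.6,"x": 0,"y": 0,"z": -0.2,"spin": 0},
    {"jaw": 0.6,"x": 0,"y": 0,"z": -0.2,"spin": 0}
  ]
}}

```text
clock: 14.82
eef_pos: [642.0, 75.9, 58.4]
tool_rot: [-3.141, -0.002, 0.127]
ft_force: [3.1, 2.1, 3.2]
width: 9.3
finger_force: 30.0
```

The TCP is at 58.4, so the nut is at 32.75, and the lips now bear part of the spring force: it is caught. I release and retreat.

Emit:
{"name": "play_rows", "arguments": {
  "targets": [
    {"jaw": 1.2,"x": 0,"y": 0,"z": 0,"spin": 0},
    {"jaw": 1.8,"x": 0,"y": 0,"z": 0,"spin": 0},
    {"jaw": 3,"x": 0,"y": 0,"z": 0,"spin": 0},
    {"jaw": 4,"x": 0,"y": 0,"z": 0,"spin": 0},
    {"jaw": 4,"x": 0,"y": 0,"z": 0,"spin": 0}
  ]
}}

```text
clock: 15.23
eef_pos: [640.5, 75.1, 57.5]
tool_rot: [3.141, 0.001, 0.126]
ft_force: [0.6, 0.7, 0.5]
width: 34.3
finger_force: 0.0
```

Emit:
{"name": "play_rows", "arguments": {
  "targets": [
    {"jaw": 4,"x": 0,"y": 0,"z": -1,"spin": 0},
    {"jaw": 4,"x": 0,"y": 0,"z": -3,"spin": 0},
    {"jaw": 4,"x": 0,"y": 0,"z": -6,"spin": 0},
    {"jaw": 4,"x": 0,"y": 0,"z": -6,"spin": 0},
    {"jaw": 4,"x": 0,"y": 0,"z": -6,"spin": 0}
  ]
}}

```text
clock: 15.65
eef_pos: [642.3, 75.5, 120.6]
tool_rot: [-3.142, -0.004, 0.126]
ft_force: [0.1, -0.7, -1.4]
width: 39.9
finger_force: 0.0
```

```bash
python3 - <<'E'
from h import *
o=observe();c=imaging.calibration('wrist');im=save('wrist','pics/w12.png')[:,:,::-1];print(o['eef_pos'],o['ft_force'],o['tool_rot'])
u,v=map(int,proj(c,[642,76,70]));print(u,v)
y0=max(0,v-75);cv2.imwrite('pics/w12c.png',cv2.resize(im[y0:v+75,u-100:u+100],None,fx=3.8,fy=3.8,interpolation=2))
E
```

```text
[642.34218504  75.53898578 120.58609919] [ 0.12450238 -0.72470816 -1.36605045] [-3.1415267  -0.00424417  0.12626991]
275 217
```

View pics/w12c.png

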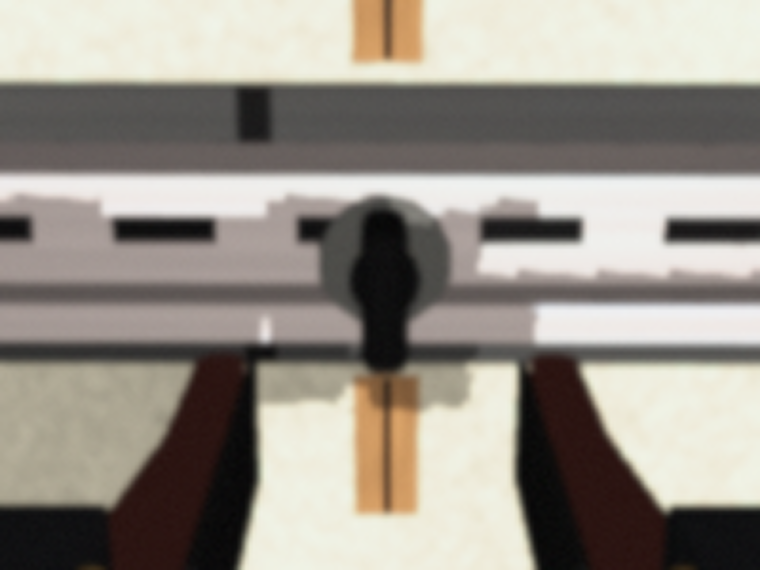

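The nut stands square across the slot, in line with both pencil lines, with the fingers clear. I hand in.

```bash
python3 -c "
from plant import hand_in
print(hand_in())"
```

```text
the job is handed in; nothing more can be done
None
```

I handed the job in with the nut caught under both lips, square across the slot and in line with the pencil lines, and the fingers clear. The hand-in reported no verdict. Two snags on the way: I regripped the nut once because it leaned, and one off-centre touch on the channel read 11.8 N.

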